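Set the dough sheeter's thickness wheel to the long mark and lock it

ROBOT

A 6-joint arm with a two-finger parallel gripper is mounted at the origin on the work surface. World frame = base frame: x ahead of the robot, y to its left, z up, the work surface at z = 0. Lengths are in mm, angles in rad, forces in N, time in s.
With the tool pointing down it reaches from about 200 to 875 mm from the base axis. Payload 3.4 kg.
Tool frame: the origin (TCP) lies between the finger pads; the fingertips stand 19 mm ahead of it and the grasp point (between the pads) is the TCP (r.nose_length is the distance from the TCP to the fingertips, in mm); y points along the fingers, z is the direction in which the jaws open and shut, and the axes are right-handed (so a half turn about y gives the same grasp; the last joint's range is limited). The gripper opens to 94 mm and grips with 3 to 60 N. Pads are 16 mm wide; open, the fingers measure 119 mm over their backs; the gripper's body (75 mm by 177 mm) begins 78 mm behind the grasp point.
Start: joints at [1.136, 0.276, 1.505, -0, 1.361, -0.121], TCP at [177.506, 546.951, 224.493] pointing down, gripper open.
Joint ranges: [-2.89, 2.89], [-0.75, 2.08], [0.22, 2.7], [-1.18, 4.32], [0.11, 2.71], [-2.7, 2.7]. Speed limits (rad/s): [2.57, 2.57, 3.14, 3.14, 3.14, 3.14].

INTERFACE

Orientations are given as a unit quaternion [w, x, y, z].
In Python, from workcell import r, vision gives the robot as it stands. The module is installed in compiled form; this text tells all that it offers.
- The arm moves only by the tool move_arm, never from a script. Its argument "increments" is one flat list of numbers, 5 for each row, row after row: the finger opening in m, from 0 to 0.094, then the shift along the tool's x, y, z in m, then the turn about the tool's y in degrees. A call has 1 to 5 rows; each row is the pose to reach, as a shift and turn from the pose commanded when the call began, along the tool's axes at that moment; what a row does not reach only later rows make up. A row lasts 1/8 s, in which the tool goes at most 62.5 mm and 10.7 degrees, less where a joint would pass 70% of its speed; a pose out of reach is approached as far as the arm can. A call with a gripper value outside its range is refused whole. The fingers move at their own pace and stop on an object; the grip force is fixed at half the most. Time passes only in rows, so rows that repeat a pose let the fingers close. It gives the time, the measured TCP pose, the force and the opening at its end, in the units of the state.
- r.read_state(): the state, without advancing time (a new reading comes with each control period).
- vision.get_image(name): name is "side" or "top"; returns the picture (384x512x3 uint8, red, green, blue); there is no depth.
- vision.get_calibration(name): a dict with "intrinsics" (3x3 intrinsics, pixels), "R" (3x3) and "t" (3): a world point X has camera coordinates R X + t. Camera axes: x right, y down, z forward; pixel columns grow to the right and rows downward; lengths in mm; the calibration is good to about 2 mm. A picture is of the moment at which its call begins. get_calibration takes no time and is no camera call.
- r.close_job(): hands the job in, once; it reports no verdict.
Trained networks look in the newest picture that a camera, given by its name, has taken for a name from the list of things; names that differ only in an ending like _2 or _b are one class to them, and where a whole thing is asked for, a point or a joint stands for the part that bears it (a point fixed in the world has none). Each returns a list of dicts, best first, with "p" (0 to 1); they miss things now and then, are a little off and sometimes report something else, mostly with a low value. They report only what shows in the picture. A call takes as long as a camera call.
- vision.boxes_of(label, camera): "location" ([x, y, z] in mm, in the coordinates of the camera as it stood for that picture, good to about 4 mm: the middle of the surface that is visible of it).
- vision.silhouettes(label, camera): "pixels" (384x512 bool, what is visible of it).
The state is a dict: "time": time; "qpos": joint angles; "qd": joint speeds; "joint_torque": joint torques, N m; "tcp_pos": TCP position; "eef_rot": TCP orientation; "force": force on the tool from outside, world axes, zero at the start; "ft_torque": the same for the moment, N m; "opening": opening from 0.0 (shut) to 1.0 (fully open).
Only numpy, scipy, OpenCV 4.12 (cv2) and the standard library are available. Lean on these libraries where they do the work, as an engineer would, in place of code of your own. Each camera call takes 0.05 s, during which the arm holds its last target.

TASK

The dough sheeter is to be set for the next sheet: with its lock nut still slack, turn the handwheel on top clockwise until the pointer on the far rim stands on the long mark of the scale behind it. Then run the lock nut above the wheel down clockwise until it is tight against the wheel's hub, and see that the pointer is still on the mark and leave it so; do not disturb the things lying about, including those on the machine.

Things in the scene. Friction and masses are not known exactly. Their poses are not given: they have to be found in the camera images.
- sheeter: bench-top dough sheeter, fixed, 370 mm wide (y), 290 mm deep (x). Its two side housings (|y| 125 to 185 mm, 240 mm deep) are 180 mm high; a bridge between them (176 mm high) carries handwheel and lock nut on one upright 25 mm screw that ends 276 mm above the bench. Origin on the bench under the wheel's axis; x to the far side where the scale stands, y left seen from the near side, z up
- wheel_centre (a point): point on the wheel's axis, 222 mm above the bench, at the middle of the rim: aluminium wheel of 180 mm outer diameter, three spokes, round rim 16 mm thick (its top 230 mm above the bench). Axes as the sheeter's
- long_mark (a point): upper end of the scale's long mark (5 mm wide, 29 mm tall), 103 mm from the wheel's axis straight along the sheeter's +x. The scale is a curved steel band behind the wheel, round the same axis (radius 99 to 103 mm, 80 degrees to each side), its top edge 213 mm above the bench, with dark marks every 15 degrees on its top edge and outer face; the long one is in the middle
- thickness_wheel (a joint): angle (rad) of the handwheel about its upright axis, growing clockwise seen from above; 0 = pointer on the long mark, negative = still to be turned clockwise (stops at -1.35 and 1.35). Stiff, it stays where it is left: about 0.6 N m, 7 to 8 N at the crank handle
- crank_handle (a point): middle of the upright round crank handle on the rim, 82 mm from the axis, opposite the pointer, 252 mm above the bench; 18 to 23 mm thick, it stands from the rim's top up to 276 mm above the bench and does not spin. Nothing stands beside it but the lock nut's bar, whose ends stay 11 mm clear of it
- pointer_tip (a point): outer tip of the pointer, a small aluminium nib on the rim opposite the crank handle, 107 mm from the axis, 222 mm above the bench, passing just over the top edge of the scale band
- lock_nut (a joint): angle (rad) of the lock nut on the same axis, growing clockwise from above, which runs it down (6 mm a turn). On the hub when it equals the wheel's angle; 0.7 rad or more behind at the start. Light till there (0.08 N m), then a hard stop: nip it with 6 to 12 N at the bar's end; forced over 0.7 N m it drags the wheel. Wheel turned back counter-clockwise: nut goes too, still tight; clockwise: slack
- bar_end_a (a point): centre of the 19 mm ball on one end of the lock nut's cross bar, 50 mm from the axis, 244 mm above the bench when tight, up to 3 mm higher when slack. The bar is 12 mm thick, 119 mm long over its balls, through a steel hexagon 51 mm over corners, 24 mm high. With the nut tight and the wheel on the mark this end points to the sheeter's +y
- bar_end_b (a point): centre of the ball on the bar's other end, 50 mm from the axis, opposite end a
- flour_shaker: steel flour shaker, 57 mm across, 96 mm tall, with a small wire handle, standing on the left housing of the sheeter; origin under its centre
- pastry_cutter: brass pastry wheel cutter with wooden handle, 155 mm long along its x, 40 mm high, lying on the right housing of the sheeter; origin under its middle
- rolling_pin: wooden rolling pin, 420 mm long along its x, 56 mm thick, on the bench; origin under its middle
- pepper_mill: dark wooden pepper mill, 60 mm across, 143 mm tall; origin under its centre
- oil_bottle: white squeeze bottle, 68 mm across, 200 mm tall; origin under its centre
- white_bowl: white ceramic bowl, 150 mm across, 60 mm tall; origin under its centre
- bench_scraper: steel dough scraper with wooden grip, 150 mm wide (y) and 100 mm (x), lying flat, 22 mm high; origin under its middle

How it is judged:
By the outcome, as a careful person would: the job done as asked, in the order asked, and still so for the second after the job is handed in, with the robot touching nothing.
It also fails if it takes over 64 s, if anything falls off the work surface, if the arm or the gripper's body presses on something with over 40 N, if the wrist force passes 120 N, or if a joint passes its speed limit or range.

## Working session

There is one attempt and no reset: what is moved stays moved. The work goes in short steps, Python scripts to look and compute and a tool call to move; the robot and the scene stay as the last step left them, time stands still between calls to the robot, and variables do not carry over. Pictures are saved under pics/ and viewed, and the job is handed in when it is done.

Besides the shell and the picture viewer there is one more tool, called after "Call:" by a JSON object that holds its "name" and its "arguments", one argument or row to a line. move_arm: Moves the arm, as the interface text tells. Its arguments: {"type":"object","properties":{"increments":{"type":"array"}},"required":["increments"]}

```bash
mkdir -p pics; python3 - <<'E'
from workcell import r, vision
import cv2, numpy as np
s=r.read_state(); print(s)
for n in ["side","top"]:
    im=vision.get_image(n); cv2.imwrite(f"pics/{n}0.png",cv2.cvtColor(im,cv2.COLOR_RGB2BGR))
    c=vision.get_calibration(n); R=np.array(c["R"]);t=np.array(c["t"])
    print(n,np.array(c["intrinsics"]).tolist(),"cam pos",-R.T@t, R.tolist())
E
```

```text
{'time': 0.0, 'qpos': array([ 1.13599308e+00,  2.76588281e-01,  1.50608556e+00, -9.83535919e-06,
        1.36070006e+00, -1.20991440e-01]), 'qd': array([-2.10332628e-05,  1.59645257e-04, -1.87774253e-04,  7.00072881e-04,
       -2.00122214e-03,  1.22805162e-03]), 'joint_torque': array([ 2.15394153e-03, -4.04584873e+01, -2.37233216e+01,  7.02078547e-02,
        3.43707972e-02, -1.50151550e-04]), 'tcp_pos': array([177.27894337, 546.44496317, 223.62750058]), 'eef_rot': array([-0.69781363,  0.69902671, -0.11066327,  0.11032428]), 'force': array([-0.41399795,  0.7901773 , -0.49086874]), 'ft_torque': array([-0.01651587, -0.01695152, -0.03952383]), 'opening': 0.9993081288400423}
side [[364.54158024295117, 0.0, 258.4784404450614], [0.0, 364.54158024295117, 195.0072612717467], [0.0, 0.0, 1.0]] cam pos [ 223.05611994 -983.83564388  979.93543518] [[0.9576471632523597, -0.2869993350131551, -0.023308633952154573], [-0.1967583353423261, -0.5931308832100615, -0.780693225829307], [0.21023336601982462, 0.7522148211012989, -0.6244796191450247]]
top [[499.0277040964537, 0.0, 256.9187664611176], [0.0, 499.0277040964537, 190.57189534737182], [0.0, 0.0, 1.0]] cam pos [ 208.50817417  -14.29175927 1925.88368774] [[-0.006745885512553635, -0.9999700772984773, -0.0037864939361966473], [-0.9876573743411138, 0.007255282048397892, -0.1564617262847861], [0.1564845166087324, 0.002684285766368862, -0.9876767642663545]]
```

View pics/side0.png

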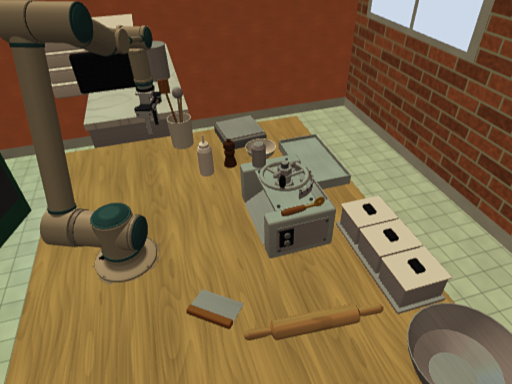

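View pics/top0.png

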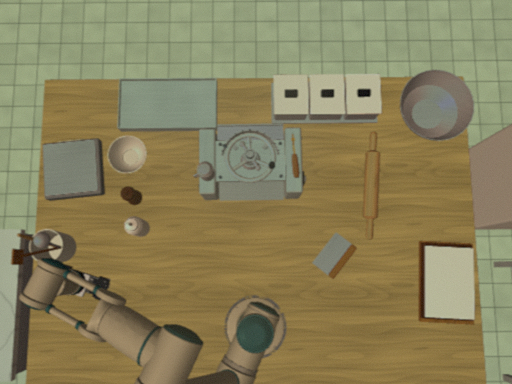

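```bash
cat > h.py <<'E'
from workcell import r, vision
import cv2, numpy as np
from scipy.spatial.transform import Rotation as Ro
def cal(n):
    c=vision.get_calibration(n); return np.array(c["intrinsics"]),np.array(c["R"]),np.array(c["t"])
def proj(n,X):
    K,R,t=cal(n); p=(R@np.atleast_2d(X).T).T+t; q=(K@p.T).T; return q[:,:2]/q[:,2:]
def unproj(n,uv,z):
    K,R,t=cal(n); uv=np.atleast_2d(uv); d=(np.linalg.inv(K)@np.c_[uv,np.ones(len(uv))].T).T@R; c=-R.T@t
    return c+d*((z-c[2])/d[:,2])[:,None]
def world(n,loc):
    K,R,t=cal(n); return R.T@(np.array(loc)-t)
def tool():
    s=r.read_state(); w,x,y,z=s['eef_rot']; return s,Ro.from_quat([x,y,z,w]).as_matrix()
def snap(n,name,box=None,k=1):
    im=vision.get_image(n)
    o=im if box is None else im[box[1]:box[3],box[0]:box[2]]
    o=cv2.resize(o,None,fx=k,fy=k,interpolation=cv2.INTER_CUBIC)
    cv2.imwrite(f"pics/{name}.png",cv2.cvtColor(o,cv2.COLOR_RGB2BGR)); return im
E
python3 - <<'E'
from h import *
np.set_printoptions(precision=1,suppress=True)
print(tool()[1])
for n in ["side","top"]:
    for l in ["sheeter","thickness_wheel","lock_nut","crank_handle","pointer_tip","long_mark","bar_end_a","wheel_centre","flour_shaker","pastry_cutter","oil_bottle","pepper_mill"]:
        try:
            for d in vision.boxes_of(l,n)[:3]: print(n,l,round(d["p"],2),world(n,d["location"]),proj(n,world(n,d["location"]))[0])
        except Exception as e: print(n,l,e)
print(r.read_state()["time"])
E
```

```text
[[ 1.  -0.   0.3]
 [-0.3 -0.   1. ]
 [-0.  -1.  -0. ]]
side sheeter 0.71 [569.9 -72.3 154.9] [284.2 205.1]
side thickness_wheel 0.81 [579.9  -9.7 223.8] [281.2 178.6]
side lock_nut 0.61 [589.9  -4.1 247.8] [283.5 171.6]
side crank_handle 0.78 [577.2 -11.3 224.4] [280.6 178.8]
side crank_handle 0.54 [571.6 -72.7 156.6] [284.7 204.7]
side pointer_tip 0.74 [579.4  -8.7 226.7] [281.  177.8]
side long_mark 0.95 [571.8 -71.9 157.2] [284.7 204.4]
side long_mark 0.4 [546.7 144.3 236.1] [259.4 154.9]
side bar_end_a 0.5 [591.2  -2.2 246. ] [283.6 171.6]
side wheel_centre 0.75 [590.7  -4.7 247.2] [283.7 171.8]
side wheel_centre 0.58 [567.7 -76.7 157.2] [284.  205.5]
side flour_shaker 0.92 [545.7 144.5 238.1] [259.1 154.4]
side flour_shaker 0.52 [590.5  -6.5 247.1] [283.9 172.1]
side pastry_cutter 0.76 [ 592.1 -149.8  197.9] [298.9 208.2]
side oil_bottle 0.84 [368.6 409.9  90.6] [205.  159.1]
side pepper_mill 0.57 [569.5 -75.4 156.5] [284.4 205.3]
side pepper_mill 0.53 [487.1 448.4  70.8] [229.1 153.9]
top sheeter 0.81 [589.5  15.5 177.7] [249.7 161.9]
top thickness_wheel 0.71 [581.8  18.  234.9] [248.7 160.6]
top lock_nut 0.46 [587.8  17.7 254.1] [248.7 157.7]
top crank_handle 0.86 [581.4  19.  225. ] [248.5 161.3]
top crank_handle 0.59 [ 581.  -138.4  201.2] [293.2 162.6]
top pointer_tip 0.76 [587.6  20.5 228.2] [248.  159.4]
top pointer_tip 0.55 [ 258.8 -301.9    7.5] [334.2 255.8]
top long_mark 0.72 [587.2  12.5 175.8] [250.6 162.7]
top bar_end_a 0.68 [590.3  17.8 256.3] [248.7 156.8]
top wheel_centre 0.86 [587.9  11.4 176.3] [250.9 162.4]
top wheel_centre 0.24 [586.7  21.2 226.4] [247.8 159.7]
top flour_shaker 0.68 [537.7 169.9 266. ] [203.8 171.7]
top flour_shaker 0.33 [ 524.7 -441.1   50.4] [370.3 184.8]
top pastry_cutter 0.43 [ 579.5 -136.6  200.9] [292.7 163. ]
top oil_bottle 0.78 [373.  425.6 134.5] [136.3 224.2]
top pepper_mill 0.77 [486.4 459.6 108.5] [129.7 194.2]
1.3
```

```bash
python3 - <<'E'
from h import *
snap("top","topz",(185,110,315,210),6)
snap("side","sidez",(225,135,345,255),5)
E
```

```text
(no output)
```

View pics/topz.png

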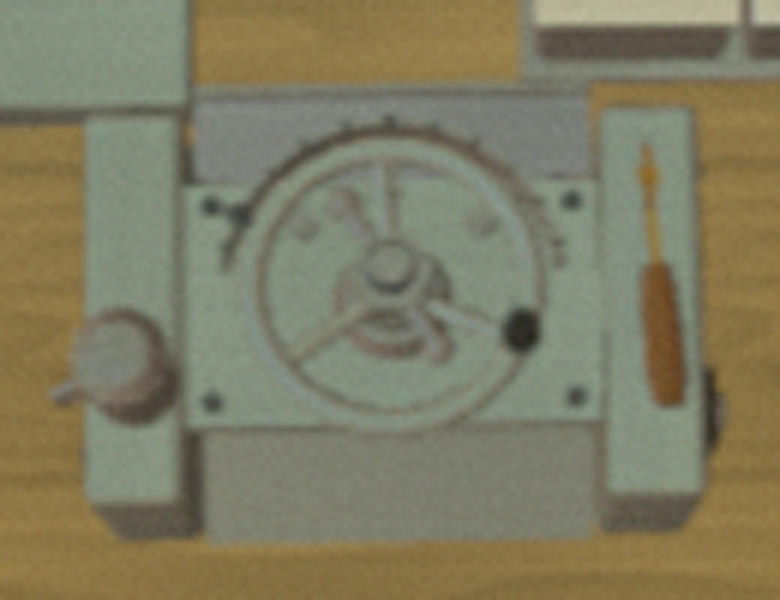

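View pics/sidez.png

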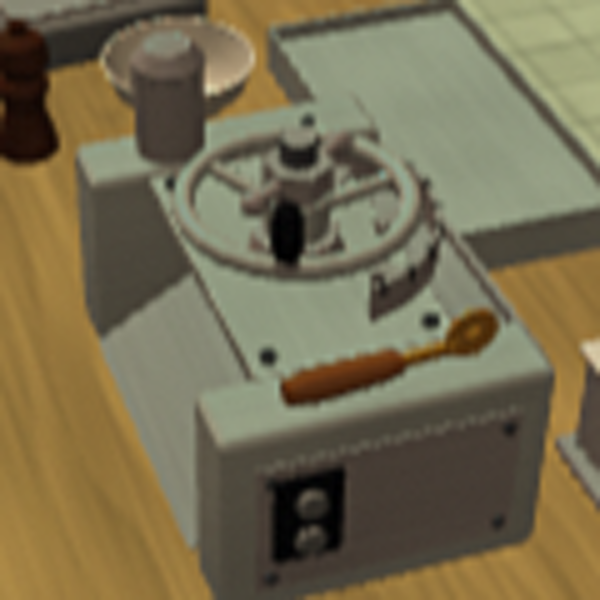

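```bash
python3 - <<'E'
from h import *
np.set_printoptions(precision=1,suppress=True)
def T(z,*p): return unproj("top",np.array(p)/6+[185,110],z)
def S(z,*p): return unproj("side",np.array(p)/5+[225,135],z)
print("screw",T(276,(392,260)),S(276,(302,132)))
print("handle",T(276,(521,325)),S(276,(288,203)))
print("mark",T(213,(389,122)))
print("ptr?",T(222,(240,214)))
print("bar",T(246,(343,203),(437,348)))
print("Lhous",T(180,(85,115),(88,503),(183,112),(181,500)))
print("Rhous",T(180,(602,108),(610,492),(693,108),(703,490)))
print("bolts",T(176,(211,206),(212,402),(572,201),(577,397)))
print("rim",T(230,(245,280),(543,275),(390,140),(392,432)))
print("Rh side",S(180,(197,400),(550,370),(510,320),(250,380)))
E
```

```text
screw [[597.8  11.6 276. ]] [[602.9  14.1 276. ]]
handle [[559.8 -60.8 276. ]] [[565.2 -62.7 276. ]]
mark [[696.2  14.  213. ]]
ptr? [[638.8 101.2 222. ]]
bar [[638.8  40.2 246. ]
 [553.1 -13.4 246. ]]
Lhous [[711.4 197.7 180. ]
 [474.9 193.2 180. ]
 [712.8 138.6 180. ]
 [476.3 138.3 180. ]]
Rhous [[ 713.3 -113.8  180. ]
 [ 479.2 -114.8  180. ]
 [ 712.8 -168.5  180. ]
 [ 480.  -169.7  180. ]]
bolts [[655.5 121.8 176. ]
 [535.7 120.6 176. ]
 [656.9 -95.1 176. ]
 [537.1 -96.4 176. ]]
rim [[597.4  97.7 230. ]
 [599.1 -75.1 230. ]
 [680.5  13.2 230. ]
 [507.3  12.8 230. ]]
Rh side [[ 480.6 -127.2  180. ]
 [ 712.8 -171.9  180. ]
 [ 710.1 -115.7  180. ]
 [ 520.1 -119.2  180. ]]
```

```bash
cat >> h.py <<'E'
np.set_printoptions(precision=2,suppress=True)
AX=np.array([597.0,12.7])
def yaw(M): return np.degrees(np.arctan2(M[1,2],M[0,2]))
def plan(targets,base=None):
    """targets: (x,y,z,yaw of tool z deg); prints x,y,z m and turn deg"""
    s,M=tool(); p=s['tcp_pos'] if base is None else np.array(base)
    print("now",s['time'],p,"yaw",yaw(M),"F",s['force'],"op",s['opening']*94)
    for t in targets:
        d=M.T@(np.array(t[:3])-p)/1000; a=(yaw(M)-t[3]+180)%360-180
        print(np.round(d,4),round(a,1))
def pol(r_,deg,z,yw): 
    a=np.radians(deg); return (AX[0]+r_*np.cos(a),AX[1]+r_*np.sin(a),z,yw)
E
python3 - <<'E'
from h import *
plan([(177.5,547,340,72),pol(82.3,-117,340,-27)])
E
```

```text
now 1.4 [177.54 546.93 224.51] yaw 72.01966848310087 F [-0.07 -0.55  0.48] op 94.01263600389066
[-0.   -0.12  0.  ] 0.0
[ 0.55 -0.12 -0.46] 99.0
```

Call:
{"name": "move_arm", "arguments": {
  "increments": [0.06,0,-0.06,0,0,0.06,0.0,-0.115,0,0,0.06,0.045,-0.115,-0.038,8,0.06,0.09,-0.115,-0.075,16,0.06,0.135,-0.115,-0.113,24]
}}

```text
time: 2.02
tcp_pos: [271.7, 396.4, 339.7]
eef_rot: [0.66, -0.659, 0.254, -0.255]
force: [0.9, -0.0, -0.2]
opening: 0.638
```

```bash
python3 - <<'E'
from h import *
plan([pol(82.3,-117,340,-27)])
E
```

```text
now 2.025 [271.71 396.43 339.67] yaw 47.81567714288209 F [ 0.92 -0.03 -0.24] op 59.991879510330925
[ 0.52 -0.   -0.15] 74.8
```

Call:
{"name": "move_arm", "arguments": {
  "increments": [0.06,0.052,0,-0.015,7.5,0.06,0.104,0,-0.03,15,0.06,0.156,0,-0.045,22.5,0.06,0.208,0,-0.06,30,0.06,0.26,0,-0.075,37.5]
}}

```text
time: 2.65
tcp_pos: [414.8, 166.6, 339.7]
eef_rot: [0.543, -0.542, 0.453, -0.453]
force: [0.3, 0.8, 0.1]
opening: 0.636
```

```bash
python3 - <<'E'
from h import *
plan([pol(82.3,-117,340,-27)])
E
```

```text
now 2.65 [414.83 166.57 339.73] yaw 10.271508539935928 F [0.27 0.76 0.09] op 59.810610188960275
[ 0.25 -0.    0.1 ] 37.3
```

Call:
{"name": "move_arm", "arguments": {
  "increments": [0.06,0.05,0,0.02,7.5,0.06,0.1,0,0.04,15,0.06,0.15,0,0.06,22.5,0.06,0.2,0,0.08,30,0.06,0.25,0,0.1,37.3]
}}

```text
time: 3.28
tcp_pos: [558.9, -61.0, 339.6]
eef_rot: [-0.369, 0.369, -0.603, 0.603]
force: [0.9, 0.1, 0.3]
opening: 0.634
```

```bash
python3 - <<'E'
from h import *
plan([pol(82.3,-117,340,-27),pol(82.3,-117,260,-27)])
snap("top","topa",(185,110,315,210),6)
snap("side","sidea",(225,105,345,225),5)
E
```

```text
now 3.275 [558.89 -61.03 339.56] yaw -27.035999945203233 F [0.86 0.09 0.3 ] op 59.58105789389153
[-0. -0.  0.] -0.0
[-0.    0.08  0.  ] -0.0
```

View pics/topa.png

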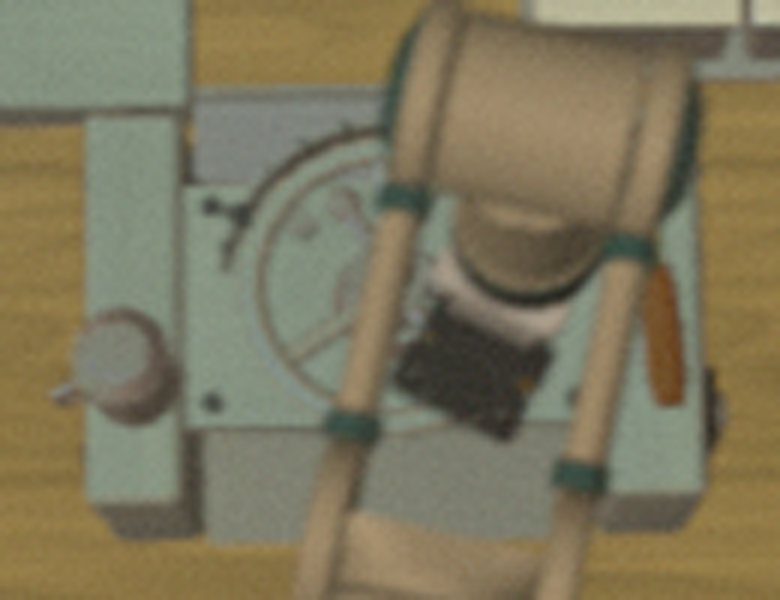

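View pics/sidea.png

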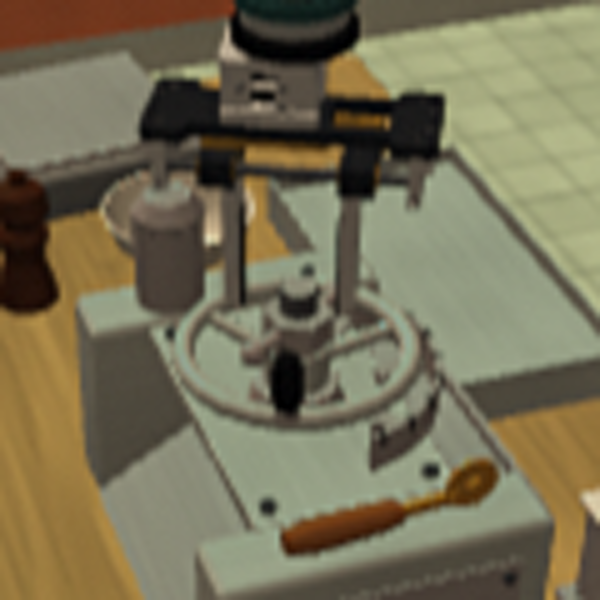

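```bash
python3 - <<'E'
from h import *
f=lambda p:(proj("side",p)-[225,105])*5
print(f([558.9,-61,320.5]), f([560,-61,276]), f([560,-61,230]), f([597,12.7,276]))
E
```

```text
[[279.14 297.25]] [[279.71 353.04]] [[278.68 408.38]] [[294.64 284.57]]
```

Call:
{"name": "move_arm", "arguments": {
  "increments": [0.06,0,0.04,0,0,0.06,0,0.065,0,0,0.06,0,0.08,0,0,0.06,0,0.08,0,0]
}}

```text
time: 3.88
tcp_pos: [557.5, -58.8, 258.9]
eef_rot: [0.371, -0.371, 0.603, -0.602]
force: [-0.1, -0.5, 0.2]
opening: 0.638
```

```bash
python3 - <<'E'
from h import *
plan([])
snap("side","sideb",(225,105,345,225),5)
E
```

```text
now 3.875 [557.49 -58.8  258.87] yaw -26.730983758056933 F [-0.06 -0.47  0.23] op 59.96800355129453
```

View pics/sideb.png

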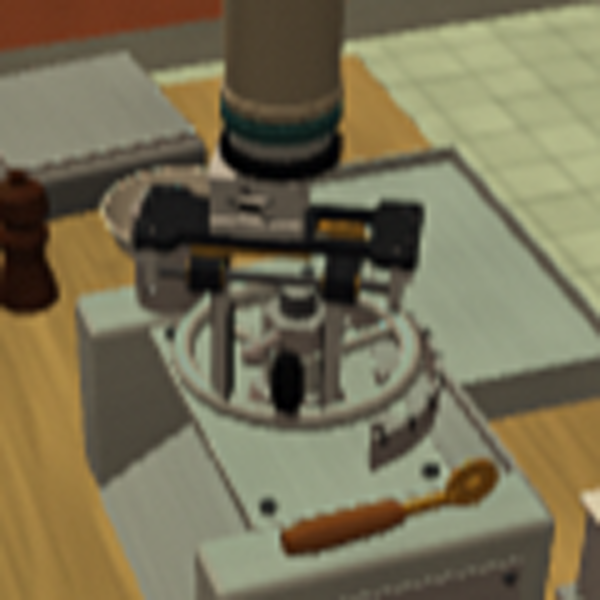

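Call:
{"name": "move_arm", "arguments": {
  "increments": [0.06,0.001,0,0.005,0,0.0,0.001,0,0.005,0,0.0,0.001,0,0.005,0,0.0,0.001,0,0.005,0,0.0,0.001,0,0.005,0]
}}

```text
time: 4.55
tcp_pos: [562.6, -62.8, 259.6]
eef_rot: [-0.371, 0.37, -0.602, 0.603]
force: [5.4, -2.8, -3.8]
opening: 0.25
```

```bash
python3 - <<'E'
from h import *
plan([])
snap("side","sidec",(225,105,345,225),5)
E
```

```text
now 4.55 [562.62 -62.79 259.56] yaw -26.775049659406534 F [ 5.43 -2.76 -3.78] op 23.52910271864108
```

View pics/sidec.png

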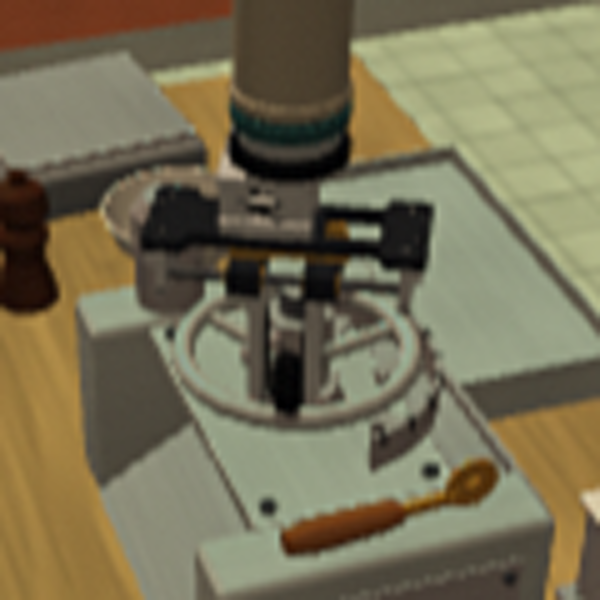

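Call:
{"name": "move_arm", "arguments": {
  "increments": [0.0,-0.0004,0,-0.0086,6,0.0,-0.0018,0,-0.017,12,0.0,-0.004,0,-0.0253,18,0,-0.0071,0,-0.0334,24,0,-0.011,0,-0.041,30]
}}

```text
time: 5.22
tcp_pos: [530.9, -36.2, 259.5]
eef_rot: [-0.201, 0.201, -0.676, 0.679]
force: [1.2, -4.4, -0.5]
opening: 0.223
```

```bash
python3 - <<'E'
from h import *
plan([])
snap("side","sided",(225,105,345,225),5)
E
```

```text
now 5.225 [530.88 -36.21 259.49] yaw -56.96566882534972 F [ 1.21 -4.41 -0.52] op 20.999827613850567
```

View pics/sided.png

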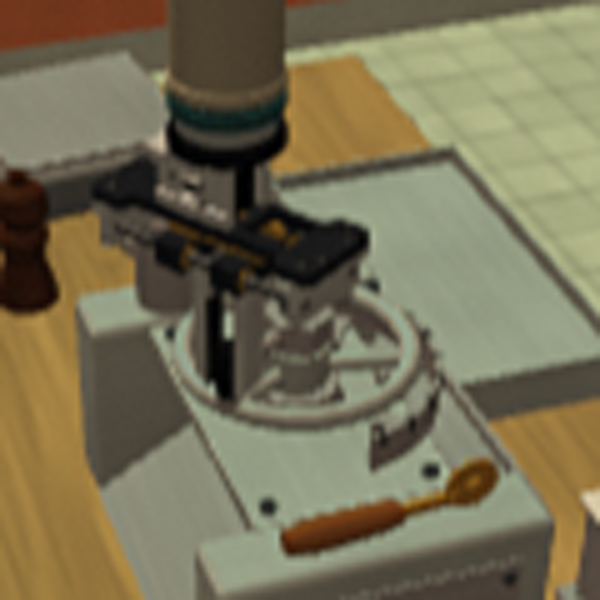

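Call:
{"name": "move_arm", "arguments": {
  "increments": [0.0,-0.0004,0,-0.0086,6,0.0,-0.0018,0,-0.017,12,0.0,-0.004,0,-0.0253,18,0,-0.0071,0,-0.0334,24,0,-0.011,0,-0.041,30]
}}

```text
time: 5.9
tcp_pos: [515.6, 4.2, 259.5]
eef_rot: [-0.018, 0.02, -0.705, 0.708]
force: [-3.1, -6.1, 1.6]
opening: 0.222
```

```bash
python3 - <<'E'
from h import *
plan([])
snap("side","sidee",(225,105,345,225),5)
snap("top","tope",(185,110,315,210),6)
E
```

```text
now 5.9 [515.64   4.18 259.5 ] yaw -86.90046736144524 F [-3.08 -6.15  1.63] op 20.879535908909347
```

View pics/sidee.png

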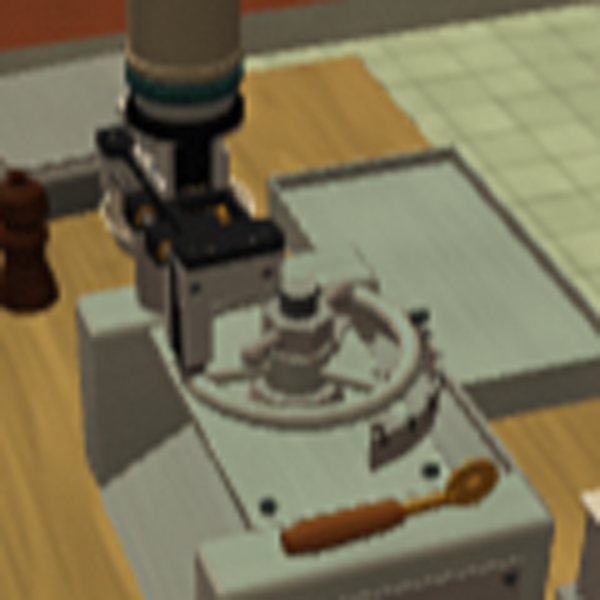

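View pics/tope.png

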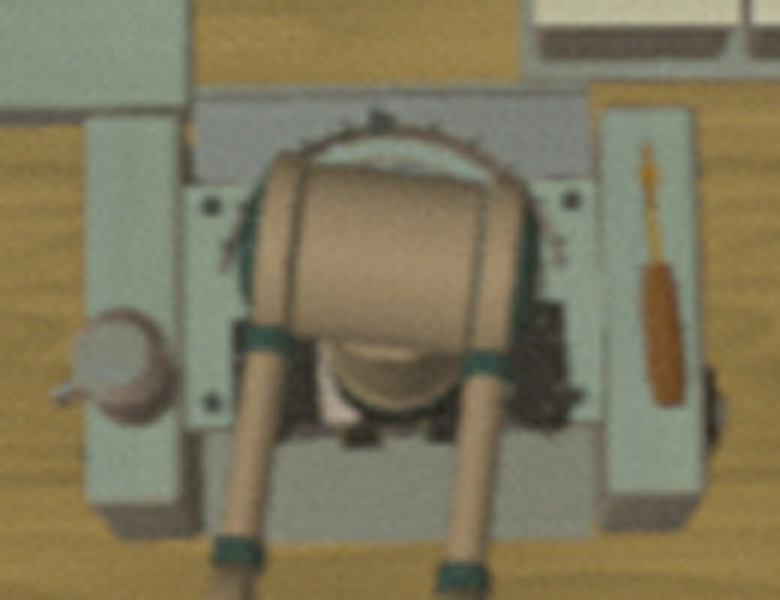

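```bash
python3 - <<'E'
from h import *
a=cv2.imread("pics/top0.png"); 
ims=[a]
im=cv2.cvtColor(vision.get_image("top"),cv2.COLOR_RGB2BGR); cv2.imwrite("pics/top_e_full.png",im)
b=(215,120,290,165)
o=np.vstack([cv2.resize(i[b[1]:b[3],b[0]:b[2]],None,fx=10,fy=6.6,interpolation=cv2.INTER_LANCZOS4) for i in (a,im)])
cv2.imwrite("pics/cmp.png",o)
# predicted marks positions
for d in (30,15,0,-15,-30):
    an=np.radians(d+0.5); print(d,proj("top",[597+101*np.cos(an),12.7+101*np.sin(an),213])[0])
for y in range(126,134): print(y,im[y,242:256].sum(1), a[y,242:256].sum(1))
E
```

```text
30 [235.74 133.76]
15 [242.59 130.89]
0 [249.95 129.83]
-15 [257.34 130.66]
-30 [264.27 133.31]
126 [343 349 335 338 344 349 346 362 359 366 352 359 353 347] [341 344 342 329 332 338 348 356 354 350 351 349 354 347]
127 [382 379 384 385 372 347 359 389 389 383 391 372 375 388] [379 377 374 388 375 376 374 379 384 383 376 380 364 372]
128 [393 397 400 380 331 273 285 332 363 382 388 379 374 388] [394 394 377 386 386 387 373 359 361 376 378 376 381 377]
129 [369 375 387 380 308 228 211 249 290 343 373 383 378 375] [367 380 376 387 387 373 344 287 298 355 365 367 370 370]
130 [311 337 361 347 290 210 201 202 247 303 338 337 351 359] [310 330 357 355 357 342 321 247 245 303 337 343 356 356]
131 [283 278 277 283 246 213 226 228 240 246 256 264 287 272] [276 272 281 269 252 256 243 242 236 246 257 264 273 288]
132 [231 226 240 259 252 255 260 263 264 266 260 260 268 255] [214 227 234 253 256 272 273 271 251 259 265 261 271 252]
133 [250 267 325 355 361 368 380 374 372 365 357 362 348 325] [252 263 310 350 362 367 375 376 367 368 357 359 351 327]
```

View pics/cmp.png

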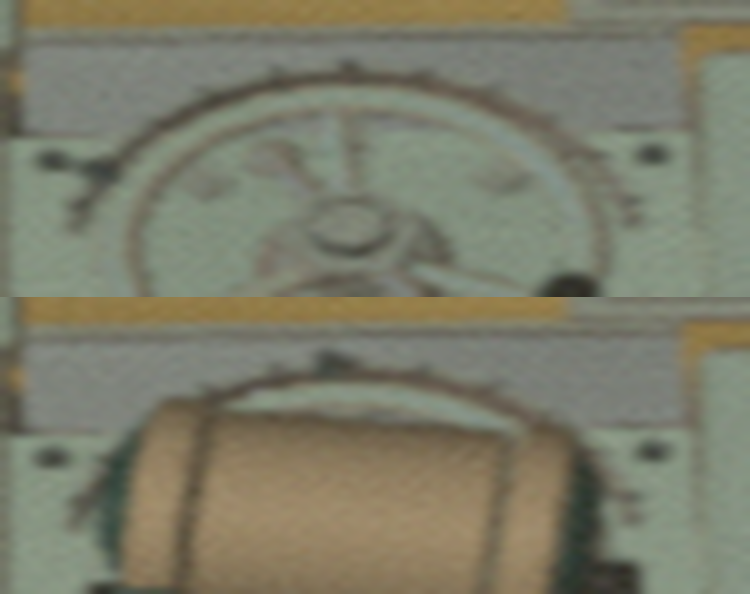

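Call:
{"name": "move_arm", "arguments": {
  "increments": [0.0,-0.0001,0,-0.0022,1.5,0.0,-0.0002,0,-0.0043,3,0.0,-0.0002,0,-0.0043,3]
}}

```text
time: 6.42
tcp_pos: [515.3, 8.8, 259.5]
eef_rot: [-0.001, 0.003, -0.706, 0.708]
force: [-5.4, -4.3, 3.5]
opening: 0.222
```

```bash
python3 - <<'E'
from h import *
plan([])
a=cv2.imread("pics/top0.png").astype(float).sum(2)
im=np.mean([vision.get_image("top").astype(float).sum(2) for _ in range(4)],0)
for y in range(126,133): print(y,im[y,242:257].round(), (a[y,242:257]-im[y,242:257]).round())
E
```

```text
now 6.425 [515.31   8.78 259.47] yaw -89.68119652672765 F [-5.42 -4.32  3.47] op 20.859419331979094
126 [344. 348. 347. 340. 343. 348. 351. 358. 364. 354. 358. 357. 356. 351.
 354.] [ -2.  -4.  -5. -12. -11. -10.  -3.  -2. -10.  -4.  -8.  -8.  -2.  -4.
  -4.]
127 [382. 382. 374. 386. 378. 374. 353. 357. 377. 384. 383. 378. 379. 384.
 378.] [ -4.  -5.   0.   2.  -2.   2.  21.  22.   7.  -1.  -7.   2. -15. -12.
  -3.]
128 [391. 393. 392. 392. 386. 348. 284. 291. 344. 375. 383. 380. 378. 384.
 373.] [  3.   1. -15.  -6.  -0.  40.  89.  68.  17.   1.  -5.  -4.   4.  -7.
   3.]
129 [378. 377. 385. 387. 380. 320. 236. 236. 292. 351. 376. 375. 374. 380.
 371.] [-11.   3.  -9.   0.   7.  53. 108.  51.   6.   4. -10.  -8.  -4. -10.
  -5.]
130 [314. 336. 362. 369. 352. 299. 223. 216. 258. 308. 342. 346. 356. 358.
 333.] [ -4.  -6.  -6. -14.   5.  43.  98.  31. -13.  -5.  -5.  -3.   0.  -2.
   3.]
131 [283. 269. 282. 274. 260. 234. 215. 209. 224. 252. 264. 267. 270. 285.
 266.] [-7.  3. -2. -4. -8. 22. 28. 33. 12. -6. -7. -3.  3.  3. -3.]
132 [230. 225. 246. 251. 248. 255. 264. 260. 267. 266. 265. 262. 254. 256.
 258.] [-16.   2. -12.   2.   8.  17.  10.  12. -16.  -7.   0.  -0.  17.  -4.
 -14.]
```

Call:
{"name": "move_arm", "arguments": {
  "increments": [0.0,0,0,-0.001,0.8,0.0,0,0,-0.0024,1.7,0.0,0,0,-0.0024,1.7]
}}

```text
time: 7.0
tcp_pos: [515.2, 11.1, 259.5]
eef_rot: [0.01, -0.007, -0.706, 0.708]
force: [-3.3, -4.9, 3.3]
opening: 0.221
```

```bash
python3 - <<'E'
from h import *
plan([])
a=cv2.imread("pics/top0.png").astype(float).sum(2)
im=np.mean([vision.get_image("top").astype(float).sum(2) for _ in range(4)],0)
for y in range(126,132): print(y,im[y,242:257].round(), (a[y,242:257]-im[y,242:257]).round())
w=np.clip(380-im[128,245:254],8,None)-8; print((w*np.arange(245,254)).sum()/w.sum())
snap("side","sidef",(225,105,345,225),5)
E
```

```text
now 7.0 [515.24  11.12 259.5 ] yaw -91.37696617576306 F [-3.31 -4.88  3.29] op 20.816000103440288
126 [343. 341. 340. 344. 342. 345. 354. 362. 354. 363. 359. 352. 356. 348.
 353.] [ -2.   3.   2. -15. -10.  -7.  -6.  -6.   0. -13.  -8.  -3.  -2.  -1.
  -4.]
127 [384. 387. 382. 380. 379. 379. 370. 356. 360. 378. 386. 384. 382. 376.
 380.] [ -4. -10.  -8.   8.  -4.  -3.   4.  23.  24.   5. -10.  -4. -18.  -4.
  -4.]
128 [396. 393. 393. 394. 390. 377. 324. 276. 290. 352. 380. 381. 379. 378.
 377.] [ -2.   1. -16.  -8.  -4.  10.  49.  82.  71.  24.  -2.  -5.   2.  -0.
  -1.]
129 [370. 379. 390. 387. 382. 346. 277. 218. 244. 329. 371. 377. 380. 376.
 374.] [ -3.   1. -14.  -0.   5.  27.  67.  69.  54.  26.  -6. -10. -10.  -6.
  -8.]
130 [318. 333. 358. 363. 360. 330. 260. 210. 229. 292. 342. 341. 356. 361.
 334.] [-8. -3. -1. -8. -4. 12. 60. 36. 16. 12. -5.  2.  0. -5.  2.]
131 [283. 267. 282. 273. 262. 252. 223. 207. 214. 242. 265. 270. 274. 284.
 266.] [ -7.   5.  -0.  -4. -10.   4.  20.  35.  22.   4.  -8.  -6.  -1.   4.
  -3.]
249.30417090539166
```

View pics/sidef.png

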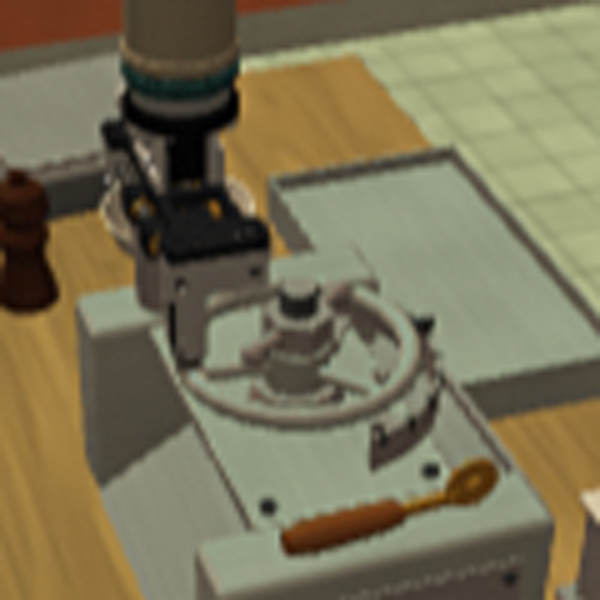

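Call:
{"name": "move_arm", "arguments": {
  "increments": [0.045,0,0,0,0,0.045,0,0,0,0,0.045,0,-0.03,0,0,0.045,0,-0.08,0,0]
}}

```text
time: 7.75
tcp_pos: [516.5, 13.3, 338.7]
eef_rot: [-0.01, 0.007, 0.708, -0.707]
force: [0.5, 0.6, 0.8]
opening: 0.48
```

```bash
python3 - <<'E'
from h import *
plan([])
im=np.mean([vision.get_image("top").astype(float) for _ in range(4)],0)
g=im.sum(2)
for y in range(126,132): print(y,g[y,242:257].round())
for y,b in ((127,375),(128,380)):
  w=np.clip(b-g[y,245:254],8,None)-8; print(y,(w*np.arange(245,254)).sum()/w.sum())
cv2.imwrite("pics/topg.png",cv2.resize(im[110:210,185:315,::-1].astype(np.uint8),None,fx=6,fy=6,interpolation=cv2.INTER_CUBIC))
E
```

```text
now 7.75 [516.48  13.32 338.7 ] yaw -91.42530785608432 F [0.53 0.57 0.81] op 45.11881534230411
126 [344. 344. 345. 339. 344. 344. 352. 361. 355. 359. 360. 350. 355. 356.
 354.]
127 [390. 384. 383. 384. 382. 383. 374. 356. 361. 375. 385. 383. 378. 384.
 379.]
128 [381. 379. 386. 386. 386. 374. 326. 267. 294. 350. 385. 384. 385. 382.
 381.]
129 [294. 299. 308. 318. 320. 306. 254. 222. 246. 319. 359. 364. 370. 365.
 366.]
130 [250. 259. 256. 260. 264. 252. 228. 222. 224. 262. 281. 291. 298. 299.
 297.]
131 [276. 275. 270. 268. 265. 262. 259. 252. 256. 252. 252. 251. 257. 256.
 253.]
127 249.35294117647058
128 249.2987012987013
```

View pics/topg.png

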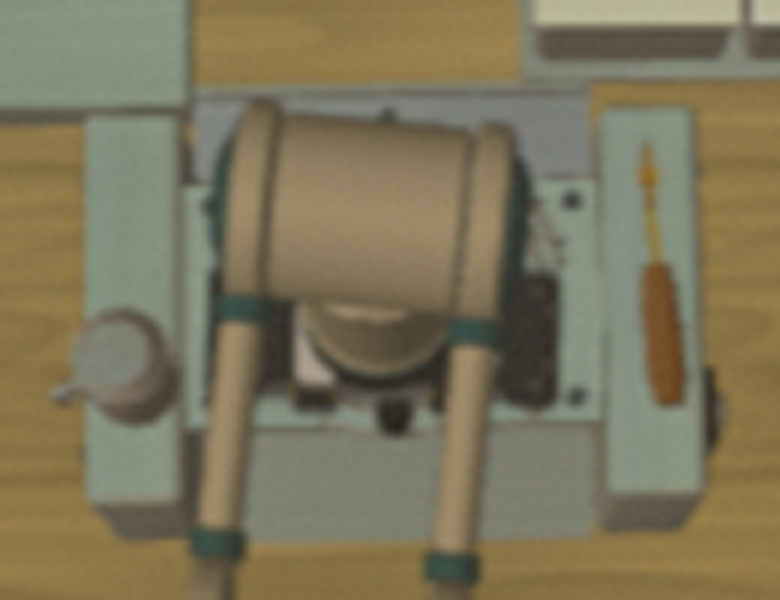

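```bash
sed -i 's/^AX=.*/AX=np.array([597.3,12.5])/' h.py; python3 - <<'E'
from h import *
plan([pol(50,33.8,340,123.8)])
E
```

```text
now 7.95 [517.74  13.09 340.23] yaw -91.43986838874423 F [ 0.34 -0.03 -0.61] op 44.92630316302278
[-0.12  0.   -0.03] 144.8
```

Call:
{"name": "move_arm", "arguments": {
  "increments": [0.045,-0.03,0,-0.007,-10.5,0.045,-0.06,0,-0.014,-21,0.045,-0.09,0,-0.02,-31.5,0.045,-0.12,0,-0.025,-42,0.045,-0.12,0,-0.03,-52.5]
}}

```text
time: 8.57
tcp_pos: [639.2, 40.0, 335.9]
eef_rot: [0.305, -0.308, 0.638, -0.636]
force: [-1.1, -0.2, 0.0]
opening: 0.476
```

Call:
{"name": "move_arm", "arguments": {
  "increments": [0.045,0,0,0,-10.5,0.045,0,0,0,-21,0.045,0,0,0,-31.5,0.045,0,0,0,-42,0.045,0,0,0,-52.5]
}}

```text
time: 9.2
tcp_pos: [637.3, 40.0, 337.2]
eef_rot: [-0.556, 0.557, -0.437, 0.435]
force: [-0.4, -0.4, 0.2]
opening: 0.478
```

Call:
{"name": "move_arm", "arguments": {
  "increments": [0.045,0,0,0,-10.5,0.045,0,0,0,-21,0.045,0,0,0,-31.5,0.045,0,0,0,-42,0.045,0,0,0,-52.5]
}}

```text
time: 9.82
tcp_pos: [637.3, 40.0, 337.3]
eef_rot: [-0.692, 0.692, -0.146, 0.143]
force: [-0.6, 0.3, -0.1]
opening: 0.477
```

Call:
{"name": "move_arm", "arguments": {
  "increments": [0.045,0,0,0,-10.5,0.045,0,0,0,-21,0.045,0,0,0,-31.5,0.045,0,0,0,-42,0.045,0,0,0,-52.5]
}}

```text
time: 10.45
tcp_pos: [637.3, 40.0, 337.3]
eef_rot: [0.685, -0.684, -0.175, 0.178]
force: [0.2, -0.3, -0.4]
opening: 0.48
```

```bash
python3 - <<'E'
from h import *
plan([pol(50,33.8,340,123.8),pol(50,33.8,254,123.8)])
print(r.read_state()['qpos'])
snap("side","sideg",(225,105,345,225),5)
E
```

```text
now 10.45 [637.29  39.98 337.26] yaw 118.89919849991308 F [ 0.22 -0.3  -0.37] op 45.16490867741328
[ 0. -0. -0.] -4.9
[ 0.    0.08 -0.  ] -4.9
[-0.05  0.34  1.14  0.    1.67 -2.12]
```

View pics/sideg.png

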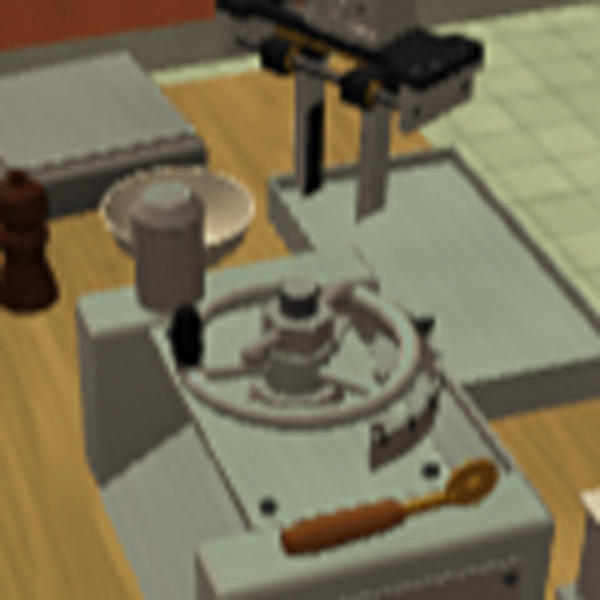

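```bash
python3 - <<'E'
from h import *
f=lambda p:((proj("side",p)-[225,105])*5)[0]
for d in (20,33.8,45): print(d,f(pol(50,d,246,0)[:3]),f(pol(50,d+180,246,0)[:3]))
print("tip",f([637.3,40,318]),"screw",f([597.3,12.5,276]))
E
```

```text
20 [347.88 295.5 ] [238.74 345.86]
33.8 [335.46 288.99] [251.14 352.95]
45 [323.73 285.03] [263.21 357.35]
tip [337.08 203.29] screw [295.14 284.64]
```

Call:
{"name": "move_arm", "arguments": {
  "increments": [0.045,0.0,0.03,0,-4.9,0.045,0.0,0.06,0,-4.9,0.045,0.0,0.075,0,-4.9,0.045,0.0,0.083,0,-4.9,0.045,0,0.083,0,-4.9]
}}

```text
time: 11.12
tcp_pos: [638.0, 39.7, 256.3]
eef_rot: [0.677, -0.677, -0.203, 0.203]
force: [0.3, 0.2, -0.2]
opening: 0.479
```

```bash
python3 - <<'E'
from h import *
plan([pol(50,33.8,254,123.8)])
snap("side","sideh",(225,105,345,225),5)
E
```

```text
now 11.125 [637.98  39.68 256.3 ] yaw 123.39411374113821 F [ 0.28  0.19 -0.21] op 44.98327618037583
[0. 0. 0.] -0.4
```

View pics/sideh.png

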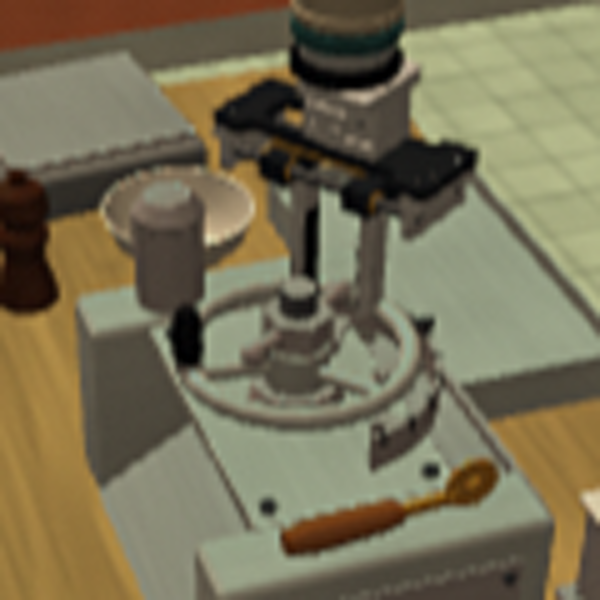

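Call:
{"name": "move_arm", "arguments": {
  "increments": [0.045,0.0005,0.003,0,0,0.0,0.0005,0.003,0,0,0.0,0.0005,0.003,0,0,0.0,0.0005,0.003,0,0,0,0.0005,0.003,0,0]
}}

```text
time: 11.8
tcp_pos: [638.8, 39.6, 253.8]
eef_rot: [-0.677, 0.678, 0.204, -0.203]
force: [1.0, -1.1, 0.4]
opening: 0.182
```

```bash
python3 - <<'E'
from h import *
plan([pol(50,33.8,254,123.8)])
snap("side","sidei",(225,105,345,225),5)
E
```

```text
now 11.8 [638.85  39.61 253.76] yaw 123.4169093520456 F [ 1.01 -1.09  0.36] op 17.110283861909966
[ 0. -0.  0.] -0.4
```

View pics/sidei.png

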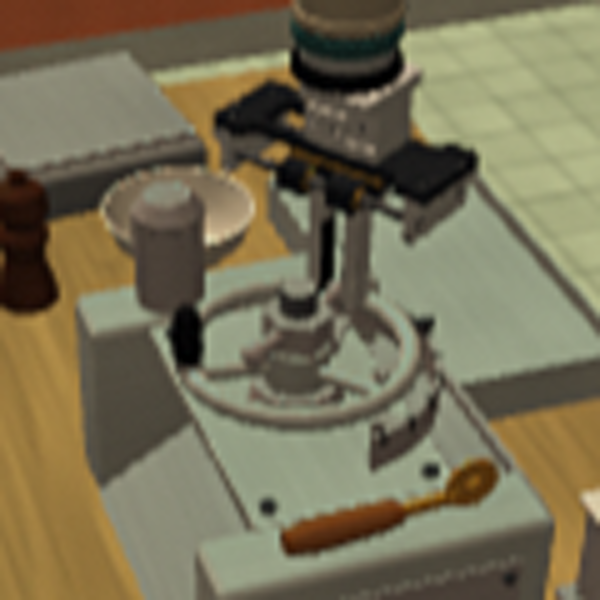

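Call:
{"name": "move_arm", "arguments": {
  "increments": [0,-0.0004,0.0001,-0.0061,7,0,-0.0015,0.0002,-0.0121,14,0,-0.0033,0.0003,-0.0179,21,0,-0.0059,0.0005,-0.0235,28,0,-0.009,0.0006,-0.0287,35]
}}

```text
time: 12.48
tcp_pos: [647.1, 11.7, 253.2]
eef_rot: [0.708, -0.706, 0.011, -0.012]
force: [1.5, 1.0, 0.6]
opening: 0.185
```

```bash
python3 - <<'E'
from h import *
plan([])
p=r.read_state()['tcp_pos'][:2]-AX; print(np.hypot(*p),np.degrees(np.arctan2(p[1],p[0])))
snap("side","sidej",(225,105,345,225),5)
E
```

```text
now 12.475 [647.14  11.69 253.18] yaw 88.20779470519919 F [1.51 1.01 0.63] op 17.38856172628494
49.844207267821005 -0.9352678347783832
```

View pics/sidej.png

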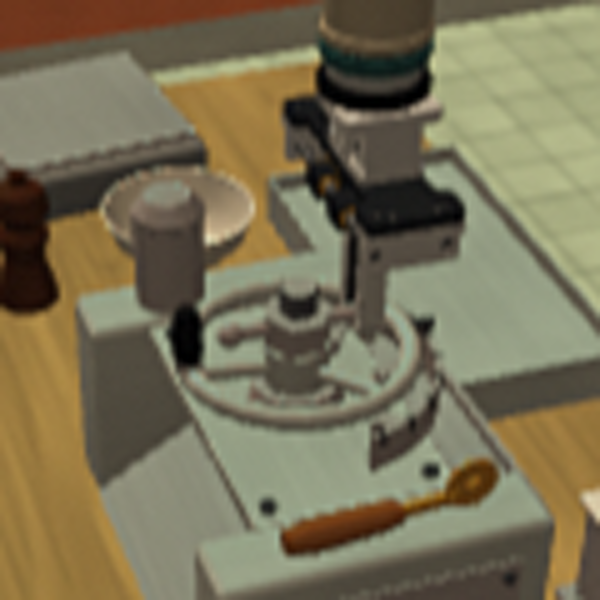

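Works: the bar turned (end a now at about (235,332), pointing near). Continuing.

Call:
{"name": "move_arm", "arguments": {
  "increments": [0,-0.0004,0.0001,-0.0061,7,0,-0.0015,0.0002,-0.0121,14,0,-0.0033,0.0003,-0.0179,21,0,-0.0059,0.0005,-0.0235,28,0,-0.009,0.0006,-0.0287,35]
}}

```text
time: 13.15
tcp_pos: [637.6, -16.5, 252.5]
eef_rot: [0.672, -0.67, 0.222, -0.223]
force: [2.1, 1.7, -0.0]
opening: 0.185
```

```bash
python3 - <<'E'
from h import *
plan([])
p=r.read_state()['tcp_pos'][:2]-AX; print(np.hypot(*p),np.degrees(np.arctan2(p[1],p[0])))
E
```

```text
now 13.15 [637.55 -16.45 252.55] yaw 53.29793180820598 F [ 2.12  1.66 -0.02] op 17.38433909736357
49.582331080393395 -35.72457162751819
```

Call:
{"name": "move_arm", "arguments": {
  "increments": [0,-0.0004,0.0001,-0.0061,7,0,-0.0015,0.0002,-0.0121,14,0,-0.0033,0.0003,-0.0179,21,0,-0.0059,0.0005,-0.0235,28,0,-0.009,0.0006,-0.0287,35]
}}

```text
time: 13.78
tcp_pos: [613.5, -33.7, 252.0]
eef_rot: [0.575, -0.572, 0.414, -0.414]
force: [2.5, 3.1, 0.4]
opening: 0.179
```

```bash
python3 - <<'E'
from h import *
plan([])
p=r.read_state()['tcp_pos'][:2]-AX; print(np.hypot(*p),np.degrees(np.arctan2(p[1],p[0])))
g=np.mean([vision.get_image("top").astype(float).sum(2) for _ in range(2)],0)
for y in range(126,132): print(y,g[y,242:257].round())
snap("side","sidek",(225,105,345,225),5)
E
```

```text
now 13.775 [613.55 -33.68 251.97] yaw 18.288744844988347 F [2.46 3.13 0.42] op 16.84055751330229
48.95282650918382 -70.61641477638287
126 [302. 339. 349. 343. 339. 282. 243. 298. 346. 342. 346. 350. 354. 346.
 353.]
127 [312. 332. 326. 328. 326. 274. 241. 301. 334. 328. 338. 332. 336. 343.
 341.]
128 [286. 277. 270. 292. 298. 260. 234. 284. 314. 320. 322. 327. 324. 319.
 321.]
129 [228. 222. 215. 226. 220. 206. 222. 276. 294. 306. 300. 312. 308. 310.
 311.]
130 [206. 198. 200. 196. 180. 180. 200. 242. 274. 278. 284. 284. 290. 298.
 303.]
131 [202. 204. 196. 180. 183. 158. 166. 200. 226. 238. 258. 258. 263. 274.
 275.]
```

View pics/sidek.png

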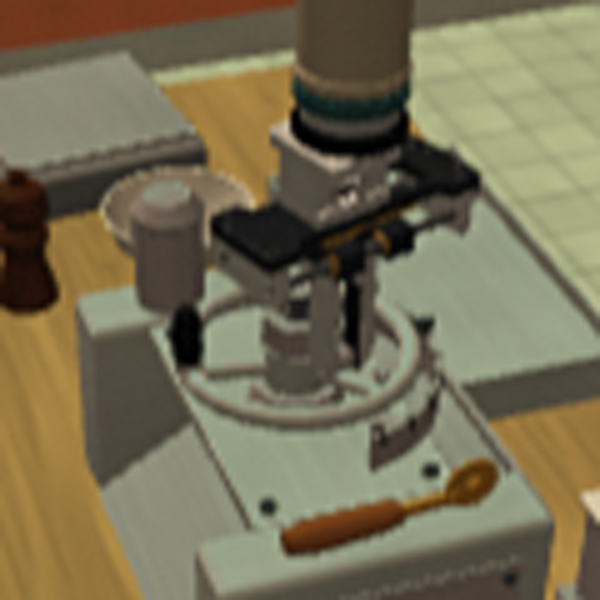

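Call:
{"name": "move_arm", "arguments": {
  "increments": [0,0,0.0001,-0.0044,5,0,0,0.0001,-0.0087,10,0,0,0.0002,-0.0104,12,0,0,0.0002,-0.0104,12]
}}

```text
time: 14.42
tcp_pos: [603.4, -36.0, 251.7]
eef_rot: [0.53, -0.526, 0.471, -0.47]
force: [2.5, 5.5, 0.3]
opening: 0.184
```

```bash
cat > st.py <<'E'
from h import *
plan([])
s,M=tool(); p=s['tcp_pos'][:2]-AX; print(np.hypot(*p),np.degrees(np.arctan2(p[1],p[0])),"tan/rad in tool (x rad,y,z ccw):",M.T@s['force'],s['ft_torque'])
E
python3 st.py
```

```text
now 14.425 [603.36 -35.95 251.71] yaw 6.5981907144667105 F [2.51 5.53 0.28] op 17.314102450584024
48.82759904014271 -82.87012349291169 tan/rad in tool (x rad,y,z ccw): [-5.21 -0.25  3.13] [ 1.01 -0.45 -0.15]
```

Call:
{"name": "move_arm", "arguments": {
  "increments": [0,-0.001,0,-0.0009,1,0,-0.001,0,-0.0018,2,0,-0.001,0,-0.0026,3,0,-0.001,0,-0.0026,3]
}}

```text
time: 14.92
tcp_pos: [600.9, -36.0, 251.7]
eef_rot: [0.517, -0.514, 0.484, -0.484]
force: [3.2, 4.4, 0.7]
opening: 0.186
```

```bash
python3 st.py
```

```text
now 14.925 [600.92 -36.04 251.71] yaw 3.5765355646607184 F [3.23 4.39 0.68] op 17.486250824712457
48.67438063829075 -85.72995900130661 tan/rad in tool (x rad,y,z ccw): [-4.18 -0.66  3.5 ] [ 0.8  -0.49 -0.16]
```

Call:
{"name": "move_arm", "arguments": {
  "increments": [0,-0.0005,0,-0.0009,1,0,-0.0005,0,-0.0017,2,0,-0.0005,0,-0.0017,2]
}}

```text
time: 15.3
tcp_pos: [599.4, -36.1, 251.7]
eef_rot: [0.508, -0.506, 0.493, -0.493]
force: [4.8, 4.4, -0.5]
opening: 0.182
```

```bash
python3 st.py
```

```text
now 15.3 [599.4  -36.05 251.66] yaw 1.5558971513618116 F [ 4.83  4.39 -0.48] op 17.100185379133475
48.59604588750766 -87.52720460217866 tan/rad in tool (x rad,y,z ccw): [-4.26  0.5   4.95] [ 0.65 -0.6  -0.14]
```

Call:
{"name": "move_arm", "arguments": {
  "increments": [0,0,0,-0.0006,0.7,0,0,0,-0.0006,0.7]
}}

```text
time: 15.55
tcp_pos: [599.2, -36.0, 251.7]
eef_rot: [0.505, -0.502, 0.496, -0.496]
force: [4.5, 4.8, 0.9]
opening: 0.183
```

```bash
python3 st.py
```

```text
now 15.55 [599.21 -36.01 251.66] yaw 0.86615959253972 F [4.48 4.84 0.9 ] op 17.210763592515544
48.544190500752165 -87.74940512559482 tan/rad in tool (x rad,y,z ccw): [-4.77 -0.88  4.55] [ 0.71 -0.77 -0.05]
```

Call:
{"name": "move_arm", "arguments": {
  "increments": [0,0,0,-0.0006,0.7,0,0,0,-0.0006,0.7]
}}

```text
time: 15.8
tcp_pos: [599.0, -36.0, 251.7]
eef_rot: [0.502, -0.499, 0.499, -0.5]
force: [5.7, 4.8, -1.1]
opening: 0.183
```

```bash
python3 st.py
```

```text
now 15.8 [599.01 -36.   251.66] yaw 0.17055616409132834 F [ 5.69  4.76 -1.13] op 17.232366973855743
48.52860979646199 -87.98145851454262 tan/rad in tool (x rad,y,z ccw): [-4.74  1.17  5.7 ] [ 0.73 -0.9  -0.04]
```

Call:
{"name": "move_arm", "arguments": {
  "increments": [0,0,0,-0.0008,0,0,0,0,-0.0015,0,0,0,0,-0.0015,0]
}}

```text
time: 16.18
tcp_pos: [598.8, -36.0, 251.7]
eef_rot: [0.503, -0.498, 0.498, -0.5]
force: [8.4, 3.2, -2.4]
opening: 0.186
```

```bash
python3 st.py
```

```text
now 16.175 [598.76 -35.97 251.67] yaw 0.1780476355742369 F [ 8.4   3.18 -2.36] op 17.50111837958147
48.49680468117607 -88.28050048790239 tan/rad in tool (x rad,y,z ccw): [-3.14  2.43  8.4 ] [ 0.81 -1.33 -0.04]
```

Call:
{"name": "move_arm", "arguments": {
  "increments": [0,0,0,-0.0006,0,0,0,0,-0.0006,0]
}}

```text
time: 16.42
tcp_pos: [598.7, -35.9, 251.7]
eef_rot: [0.503, -0.498, 0.498, -0.501]
force: [8.7, 5.5, -2.5]
opening: 0.187
```

```bash
python3 st.py; python3 - <<'E'
from h import *
snap("side","sidel",(225,105,345,225),5)
E
```

```text
now 16.425 [598.66 -35.92 251.69] yaw 0.1784802978698669 F [ 8.7   5.53 -2.52] op 17.57407713337354
48.43666841935364 -88.3876333066147 tan/rad in tool (x rad,y,z ccw): [-5.49  2.61  8.7 ] [ 0.81 -1.51  0.03]
```

View pics/sidel.png

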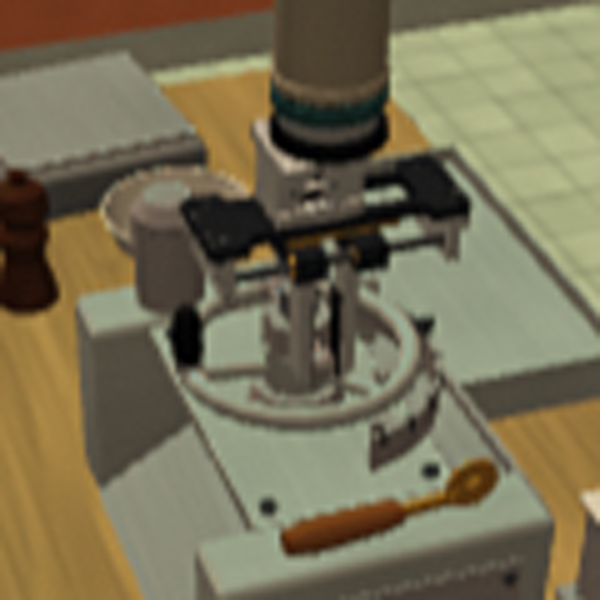

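Call:
{"name": "move_arm", "arguments": {
  "increments": [0,0,0,0.001,0,0,0,0,0.002,0,0.05,0,0,0.002,0,0.05,0,0,0.002,0,0.05,0,-0.03,0.002,0]
}}

```text
time: 17.1
tcp_pos: [594.6, -37.7, 279.1]
eef_rot: [-0.498, 0.502, -0.502, 0.498]
force: [0.2, 0.6, 0.8]
opening: 0.465
```

```bash
python3 st.py
```

```text
now 17.1 [594.57 -37.71 279.07] yaw 0.053416768923061284 F [0.19 0.58 0.77] op 43.741781359508295
50.28933044587921 -93.1157189651223 tan/rad in tool (x rad,y,z ccw): [-0.58 -0.77  0.19] [-0.04  0.03 -0.05]
```

Call:
{"name": "move_arm", "arguments": {
  "increments": [0.05,0,-0.04,0,0,0.05,0,-0.08,-0.01,0,0.05,0,-0.08,-0.07,0,0.05,0,-0.08,-0.13,0,0.05,0,-0.08,-0.19,0]
}}

```text
time: 17.73
tcp_pos: [404.2, -37.8, 361.1]
eef_rot: [-0.499, 0.501, -0.5, 0.5]
force: [-0.7, -1.0, 0.4]
opening: 0.533
```

Call:
{"name": "move_arm", "arguments": {
  "increments": [0.05,0,0,-0.05,0,0.05,0,0,-0.1,0,0.05,0,0,-0.1,0]
}}

```text
time: 18.1
tcp_pos: [303.3, -37.3, 361.9]
eef_rot: [-0.499, 0.5, -0.5, 0.501]
force: [0.5, -0.9, -0.2]
opening: 0.534
```

```bash
python3 - <<'E'
from h import *
plan([])
im=np.mean([vision.get_image("top").astype(float) for _ in range(4)],0)
cv2.imwrite("pics/topm_full.png",im[:,:,::-1].astype(np.uint8))
g=im.sum(2); a=cv2.imread("pics/top0.png").astype(float).sum(2)
for y in range(126,132): print(y,g[y,242:257].round(),(a-g)[y,242:257].round())
for y,b in ((127,375),(128,380),(129,375)):
  w=np.clip(b-g[y,245:254],8,None)-8; print(y,(w*np.arange(245,254)).sum()/w.sum())
cv2.imwrite("pics/topm.png",cv2.resize(im[110:210,185:315,::-1].astype(np.uint8),None,fx=6,fy=6,interpolation=cv2.INTER_CUBIC))
snap("side","sidem",(225,105,345,225),5)
E
```

```text
now 18.1 [303.32 -37.28 361.89] yaw -0.04415617284443489 F [ 0.51 -0.88 -0.23] op 50.230654799622975
126 [343. 342. 342. 343. 340. 346. 355. 357. 363. 356. 358. 355. 353. 356.
 353.] [ -2.   2.   0. -14.  -8.  -8.  -7.  -1.  -9.  -6.  -6.  -6.   1.  -8.
  -4.]
127 [382. 379. 379. 376. 380. 380. 365. 353. 358. 378. 382. 383. 375. 380.
 376.] [ -3.  -2.  -5.  12.  -5.  -4.   9.  26.  26.   5.  -6.  -3. -11.  -8.
  -2.]
128 [390. 389. 391. 390. 388. 380. 325. 272. 293. 352. 377. 380. 375. 378.
 380.] [  4.   5. -14.  -4.  -2.   8.  48.  86.  68.  24.   1.  -4.   6.  -1.
  -4.]
129 [374. 378. 385. 386. 379. 345. 282. 216. 244. 322. 372. 370. 376. 372.
 368.] [-7.  2. -9.  1.  8. 28. 62. 70. 54. 33. -8. -4. -6. -2. -2.]
130 [316. 328. 359. 366. 357. 328. 264. 206. 236. 298. 334. 343. 350. 354.
 331.] [ -6.   2.  -2. -11.  -0.  14.  58.  40.  10.   5.   3.   0.   6.   2.
   5.]
131 [279. 268. 282. 273. 266. 249. 229. 211. 212. 242. 264. 266. 278. 280.
 265.] [ -3.   4.  -1.  -4. -14.   7.  14.  31.  24.   4.  -8.  -2.  -4.   8.
  -2.]
127 249.29
128 249.29735234215886
129 249.19823529411764
```

View pics/topm.png

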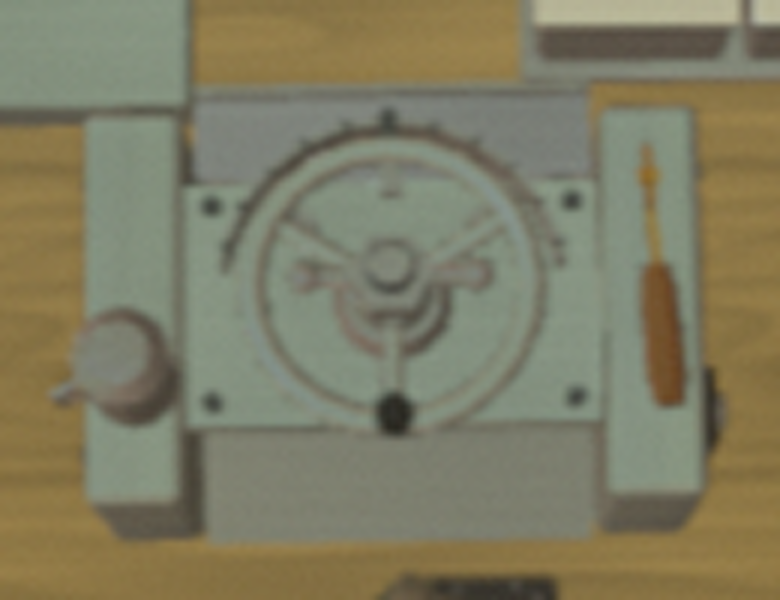

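View pics/sidem.png

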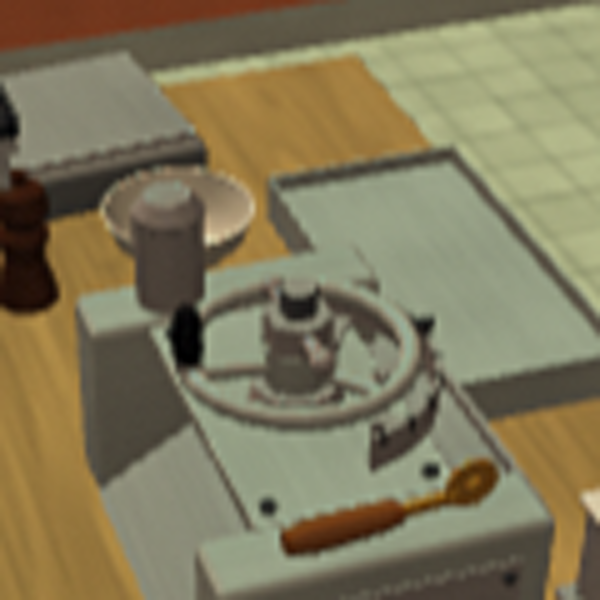

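```bash
python3 - <<'E'
from workcell import r
print(r.close_job(), r.read_state()["time"])
E
```

```text
the job is handed in; nothing more can be done
the job is handed in; nothing more can be done
```

The handwheel is set with its pointer on the long mark, and the lock nut is run down tight. The job is handed in, at about 18 s on the robot's clock.

- **Handwheel:** I gripped the crank handle and turned the wheel about 63° clockwise, with the nut still slack.
- **Lock nut:** I then gripped bar end b and turned the nut about 122° clockwise. It came to a hard stop, and I nipped it with a measured force of about 8.7 N. Some of that may be sensor offset: turning freely it read about 3 N, where about 1.6 N was expected. That would put the true nip at about 7 N, still within the 6 to 12 N asked.
- **Pointer:** after release, with the arm well clear, the pointer stood at image column 249.3 and the mark at 249.5. That is about 0.4° short, within what I can measure, and it had not moved when the nut was tightened.
- **Bar:** it lies along the sheeter's y axis to within about half a degree, as it should when the nut is tight.
- **Things lying about:** the flour shaker and pastry cutter are in the same places as at the start. I did not check the loose items on the bench one by one. The arm passed well above all of them and no unexpected contact force showed.

None of the final checks failed. The early position estimates from the two cameras disagreed by up to 5 mm, so I set the pointer by comparing it with the mark in the top picture.

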